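# Check a gift box against the reference on the counter balance

## Task

Take the gift box with the pink band from the sloping stand and set it upright on the empty left pan of the balance, in the middle and lined up with the pan, while the beam is still locked. Then swing the red-handled lever all the way to the right to free the beam, let the beam hang free until it has stayed level and still for a good second, and swing the lever fully back to the left so that the beam is locked again. Leave both boxes standing on their pans and don't disturb the things standing round about.

Things in the scene. Friction and masses are not known exactly. Their poses are not given: they have to be found in the camera images.
- new_box: White gift box with a pink band: 172 mm long (y), 58 thick (x), 72 high (z), 0.42 kg; origin: centre of the underside. The -x face has open windows (middle one 36 mm wide) 14 to 56 mm up; pinch across the 58 mm at mid-length with the pads on the closed strip 56 to 72 mm up. Starts on the stand, its top leaning 30 deg towards the robot: only a tool tilted likewise fits.
- stand: Fixed wooden display stand, foot 100 x 190 mm; origin at the centre of its underside, x away from the robot. Its shelf slopes 30 degrees, facing -x, with a 12 mm lip along the low front edge. The box's underside centre sits 9 mm before the origin (x = -0.009) at height 47 mm.
- balance: Fixed counter balance: white housing 120 x 236 mm and 60 mm high on a dark foot; origin at the centre of its underside on the worktop, x points away from the robot, y to the left pan. The beam (brass bar along y, pivot 90 mm high) carries a pan 105 mm to the left and one 105 mm to the right.
- pan_left_top (a point): Centre of the top face of the empty left pan, a flat steel plate 200 mm (along x) by 90 mm (along y), 6 mm thick, no rim; top 125 mm above the worktop when locked. Pans stay horizontal as the beam tilts. The box fits with its 172 mm length along the pan's x, either way round. Same axes as the balance.
- pan_right_top (a point): Centre of the top face of the right pan (same size), which carries the reference box.
- reference_box: White card gift box with an orange band, same size and weight as the other, standing on the right pan with its length along the pan's x; origin at the centre of its underside. It stays there.
- lever_knob (a point): Point on the axis of the upright red handle of the arrest lever: round, 18 to 19 mm across, from 39 to 77 mm above the worktop (this point is at 57 mm, 20 mm below the top). It moves on a horizontal circle of 95 mm radius round the lever pivot, in front of the housing.
- lever_pivot (a point): Fixed vertical axis of the arrest lever, at the front of the foot, 88 mm in front of the balance's origin, 20 mm high.
- arrest_lever (a joint): Arrest lever angle, rad, counter-clockwise from above. 0 (stop): handle left, 0.6 rad left of the balance's -x; two pads pressed up under the beam lock it. 1.2 (stop): handle right, 0.6 rad right of -x; beam free. Locked only below 0.1 (pads sink 8 mm per rad), fully free above 1.1. Stays where it is left; moving it takes 2 to 4 N at the handle.
- beam (a joint): Tilt of the beam, rad; 0 is level, positive with the left pan up, stops at 0.13 either way. When free it is level only with equal weights on the pans, anywhere on them, and settles within about 2 s.
- green_carton: Small green carton 26 x 48 x 75 mm, standing behind the stand, origin at the centre of its underside; bystander.
- pink_packet: Pink packet 52 x 82 x 18 mm lying behind the stand, origin at the centre of its underside; bystander.
- oval_tin: Oval tin 78 x 64 x 20 mm lying to the right of the balance, origin at the centre of its underside; bystander.

How it is judged:
By the outcome, as a careful person would: the job done as asked, in the order asked, and still so for the second after the job is handed in, with the robot touching nothing.
It also fails if it takes over 58 s, if anything falls off the work surface, if the arm or the gripper's body presses on something with over 40 N, if the wrist force passes 120 N, or if a joint passes its speed limit or range.

## Robot

A 6-joint arm with a two-finger parallel gripper is mounted at the origin on a cart in front of the work surface, level with it; the furniture and walls round the work are solid. World frame = base frame: x ahead of the robot, y to its left, z up, the work surface at z = 0. Lengths are in m, angles in rad, forces in N, time in s.
With the tool pointing down it reaches from about 0.325 to 0.85 m from the base axis. Payload 4.4 kg.
Tool frame: the origin (TCP) lies midway between the tips of the shut fingers; the grasp point (between the pads) lies 19 mm behind it; z points along the fingers, y is the line along which they close (so a half turn about z gives the same grasp; the last joint's range is limited). The gripper opens to 94 mm and grips with 3 to 60 N. Pads are 16 mm wide; open, the fingers measure 119 mm over their backs; the gripper's body (75 mm by 177 mm) begins 78 mm behind the grasp point.
Start: joints at [1.175, 0.207, 1.542, -0, 1.393, -0.15], TCP at [0.14, 0.558, 0.205] pointing down, gripper open.
Joint ranges: [-2.73, 2.73], [-0.86, 2.22], [0.23, 2.46], [-1.11, 4.25], [0.08, 2.63], [-2.82, 2.82]. Speed limits (rad/s): [2.79, 2.79, 3.14, 3.14, 3.14, 3.14].

## Interface

Orientations are given as a unit quaternion [w, x, y, z].
In Python, from cell import * gives the robot as it stands.
- The arm moves only by the tool move_arm, never from a script. Its argument "commands" is a list of rows, each an object of numbers: "tx", "ty", "tz": the shift along the tool's x, y, z in mm; "wx", "wy", "wz": the turn, a rotation vector about the tool's x, y, z in units of 5 degrees (1.0 is 5 degrees); "grip": the opening in per cent of the stroke, from 0 (shut) to 100 (fully open). In form: [{"tx": .., "ty": .., "tz": .., "wx": .., "wy": .., "wz": .., "grip": ..}, ...]. A call has exactly 5 rows; each row shifts and turns the commanded pose from where the row before left it, along the tool's axes as they then stand; what a row does not reach is not made up. A row lasts 1/10 s, in which the tool goes at most 50 mm and 8.59 degrees, less where a joint would pass 70% of its speed; a pose out of reach is approached as far as the arm can. A call is refused whole if a number of a shift passes 50 or a number of a turn 1, either way. A call with a gripper value outside its range is refused whole. The fingers move at their own pace and stop on an object; the grip force is fixed at half the most. Time passes only in rows, so rows that do not move let the fingers close, or fill a call up. It gives the time, the measured TCP pose, the force, the opening and the grip force at its end, in the units of the state.
- get_obs(): the state, without advancing time (a new reading comes with each control period).
- camera(name): name is "side" or "top" or "wrist"; returns (picture, depth): 384x512x3 uint8, red, green, blue; 384x512 float32, m along the optical axis (not along the pixel's ray), 0 where there is no reading.
- camera_params(name): a dict with "mtx" (3x3 intrinsics, pixels), "view" (4x4, takes a point from world to camera coordinates). Camera axes: x right, y down, z forward; pixel columns grow to the right and rows downward; lengths in m; the calibration is good to about 2 mm. The wrist camera is an equidistant fisheye: a pixel r from the principal point sees the ray r / f radians off the axis. A picture is of the moment at which its call begins: read the wrist's pose just before it. camera_params takes no time and is no camera call; for the wrist camera it gives the pose at the moment of the call.
- hand_in(): hands the job in; it is judged then, once.
The state is a dict: "t": time; "joint_pos": joint angles; "qd": joint speeds; "tau": joint torques, N m; "tool_pos": TCP position; "orientation": TCP orientation; "force": force on the tool from outside, world axes, zero at the start; "ft_torque": the same for the moment, N m; "width": finger opening in m; "grasp_force": force on a finger pad.
Only numpy, scipy, OpenCV 4.12 (cv2) and the standard library are available. Lean on these libraries where they do the work, as an engineer would, in place of code of your own. Each camera call takes 0.05 s, during which the arm holds its last target. There are 200 camera calls.

## Working session

There is one attempt and no reset: what is moved stays moved. The work goes in short steps, Python scripts to look and compute and a tool call to move; the robot and the scene stay as the last step left them, time stands still between calls to the robot, and variables do not carry over. Pictures are saved under pics/ and viewed, at most 10 in all, crops included, and the job is handed in when it is done.

Besides the shell and the picture viewer there is one more tool, called after "Call:" as name(argument=value, ...), one argument or row to a line, values as JSON. move_arm: Moves the arm, as the interface text tells. Its arguments: {"type":"object","properties":{"commands":{"type":"array"}},"required":["commands"]}

```bash
mkdir -p pics; ls; python3 - <<'E'
from cell import *
import cv2,numpy as np
o=get_obs(); print({k:np.round(v,3) for k,v in o.items()})
ims=[]
for n in ("side","top"):
    p,d=camera(n); c=camera_params(n); np.savez(f"{n}0.npz",p=p,d=d,**c); print(n,c["mtx"],c["view"].round(3), d.min(),d.max())
    cv2.imwrite(f"pics/{n}0.png",p[...,::-1])
E
```

```text
pics
{'t': np.float64(0.0), 'joint_pos': array([ 1.175,  0.207,  1.543, -0.   ,  1.393, -0.15 ]), 'qd': array([ 0.003,  0.   , -0.   ,  0.001, -0.   , -0.   ]), 'tau': array([ 1.0000e-03, -3.7089e+01, -2.8141e+01,  7.0000e-02,  3.6000e-02,
       -0.0000e+00]), 'tool_pos': array([0.14 , 0.557, 0.204]), 'orientation': array([-0.   ,  0.123,  0.992, -0.001]), 'force': array([0.112, 0.642, 0.532]), 'ft_torque': array([ 0.043, -0.012, -0.063]), 'grasp_force': np.float64(0.0), 'width': np.float64(0.094)}
side [[404.6633541    0.         257.14197002]
 [  0.         404.6633541  191.45128617]
 [  0.           0.           1.        ]] [[ 0.213 -0.977  0.006  0.024]
 [-0.868 -0.193 -0.457  0.544]
 [ 0.448  0.092 -0.889  0.953]
 [ 0.     0.     0.     1.   ]] 0.0 2.025759
top [[347.77654001   0.         253.98491024]
 [  0.         347.77654001 189.1875285 ]
 [  0.           0.           1.        ]] [[ 0.006 -1.    -0.003  0.147]
 [-0.986 -0.005 -0.169  0.587]
 [ 0.169  0.004 -0.986  0.957]
 [ 0.     0.     0.     1.   ]] 0.0 1.94716
```

View pics/side0.png

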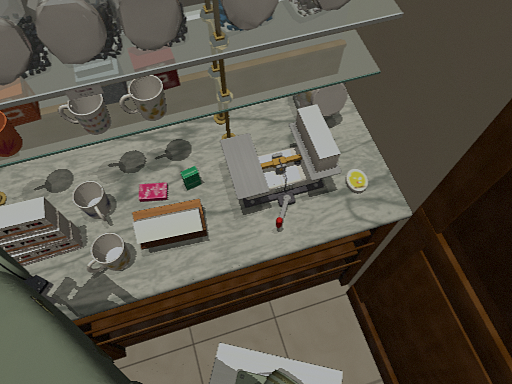

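View pics/top0.png

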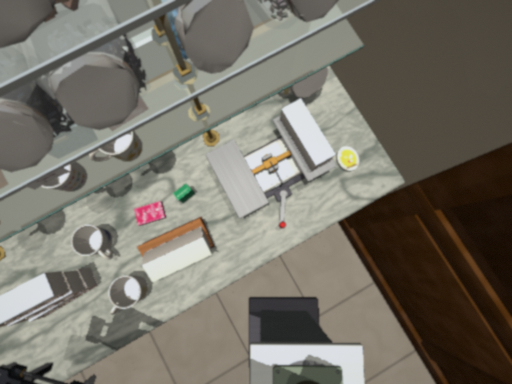

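The side view shows the pink-band box on the stand (top face about px 170,225), the balance at about (285,165) with its left pan at (243,168), and the red knob at (280,222). The reference box is at (318,137), and glass shelves hang over the back. The top view agrees: knob at (282,225), left pan around (238,178), box top at (180,258).

```bash
cat > h.py <<'E'
import numpy as np,cv2
from scipy.spatial.transform import Rotation as R
def world(p,d,K,V):
    h,w=d.shape; u,v=np.meshgrid(np.arange(w),np.arange(h))
    c=np.stack([(u-K[0,2])/K[0,0]*d,(v-K[1,2])/K[1,1]*d,d],-1)
    W=(c-V[:3,3])@V[:3,:3]; W[d<=0]=np.nan; return W
def load(n): z=np.load(n+".npz"); return z["p"],z["d"],z["mtx"],z["view"]
def ray(u,v,K,V,z):
    r=V[:3,:3].T@np.array([(u-K[0,2])/K[0,0],(v-K[1,2])/K[1,1],1]); c=-V[:3,:3].T@V[:3,3]
    return c+r*(z-c[2])/r[2]
def rect(W,m):
    P=W[m]; (c,s,a)=cv2.minAreaRect((P[:,:2]*1000).astype(np.float32)); return np.round(c,1),np.round(s,1),round(a,1),np.median(P[:,2]).round(4),len(P)
E
python3 - <<'E'
from h import *
for n in("top0","side0"):
    p,d,K,V=load(n); W=world(p,d,K,V); print(n)
    hsv=cv2.cvtColor(p,cv2.COLOR_RGB2HSV)
    pts={"top0":dict(knob=(282,225),pan=(238,178),boxtop=(180,258),ref=(307,135),wood=(170,238),shelf=(340,50),shelf2=(330,30),table=(300,240),tin=(347,158),green=(184,192),pink=(150,213),cup=(126,292)),
     "side0":dict(knob=(280,222),pan=(243,168),boxtop=(170,225),ref=(318,137),shelf=(340,70),shelfup=(370,20),post=(228,125),table=(300,230))}[n]
    for k,(u,v) in pts.items(): print(k,W[v,u].round(3))
    red=((hsv[...,0]<6)|(hsv[...,0]>174))&(hsv[...,1]>180)&(hsv[...,2]>90)
    for nm,m in dict(pan=(abs(W[...,2]-.125)<.006)&(hsv[...,1]<40),ref=(abs(W[...,2]-.197)<.008)&(hsv[...,1]<40)).items():
        cn,l,st,ce=cv2.connectedComponentsWithStats(m.astype(np.uint8))
        for i in range(1,cn):
            if st[i,4]>250: print(nm,ce[i].round(),rect(W,l==i))
    cn,l,st,ce=cv2.connectedComponentsWithStats(red.astype(np.uint8))
    for i in range(1,cn):
        if st[i,4]>12: print("red",ce[i].round(1),st[i,4],np.nanmedian(W[l==i],0).round(3),np.nanmax(W[l==i][:,2]))
E
```

```text
top0
knob [0.481 0.073 0.08 ]
pan [0.604 0.194 0.124]
boxtop [0.391 0.345 0.108]
ref [0.701 0.017 0.196]
wood [0.444 0.384 0.065]
shelf [ 0.92  -0.068  0.223]
shelf2 [ 0.972 -0.043  0.229]
table [ 0.442  0.014 -0.   ]
tin [ 0.688 -0.13   0.021]
green [0.572 0.347 0.078]
pink [0.519 0.459 0.016]
cup [0.291 0.518 0.005]
pan [301. 154.] (array([705.2,  16.6]), array([200.7,  90. ]), 28.8, np.float64(0.1238), 740)
pan [236. 179.] (array([603.8, 199.6]), array([199.4,  90. ]), 28.9, np.float64(0.1251), 2408)
pan [171. 253.] (array([405.5, 362. ]), array([ 17.3, 171. ]), 24.7, np.float64(0.1214), 272)
ref [307. 132.] (array([710.9,  15.9]), array([172.3,  59.5]), 29.8, np.float64(0.196), 1523)
side0
knob [0.476 0.065 0.075]
pan [0.591 0.195 0.128]
boxtop [0.389 0.344 0.113]
ref [0.688 0.009 0.198]
shelf [ 0.912 -0.017  0.226]
shelfup [ 0.885 -0.055  0.427]
post [0.751 0.281 0.089]
table [0.496 0.006 0.001]
pan [311. 158.] (array([704.8,  12.2]), array([204. ,  89.7]), 29.1, np.float64(0.125), 631)
pan [244. 166.] (array([604.2, 195.9]), array([201.6,  90.3]), 28.7, np.float64(0.1261), 1979)
pan [165. 217.] (array([402.8, 357.4]), array([ 19.4, 171.1]), 24.5, np.float64(0.1218), 287)
ref [318. 131.] (array([712.2,  12.1]), array([174.5,  59.7]), 29.7, np.float64(0.1972), 1158)
red [278.9 219.9] 27 [0.481 0.07  0.076] 0.08069384322537443
```

```bash
python3 - <<'E'
from h import *
for n in("top0","side0"):
    p,d,K,V=load(n); W=world(p,d,K,V); hsv=cv2.cvtColor(p,cv2.COLOR_RGB2HSV)
    seed=dict(top0=(180,258),side0=(170,225))[n]
    roi=(abs(W[...,0]-.39)<.12)&(abs(W[...,1]-.345)<.13)&(W[...,2]>.075)&(hsv[...,1]<45)&(hsv[...,2]>110)
    c0=W[seed[1],seed[0]]
    a=np.radians(24.6)
    for it in range(3):
        nn=np.array([-.5*np.cos(a),-.5*np.sin(a),.866])
        m=roi&(abs((W-c0)@nn)<.006)
        P=W[m]; 
        ex=np.array([.866*np.cos(a),.866*np.sin(a),.5]); ey=np.array([-np.sin(a),np.cos(a),0])
        q=np.stack([(P-c0)@ex,(P-c0)@ey],1)*1000
        (c,s,ang)=cv2.minAreaRect(q.astype(np.float32)); 
        off=ang if ang<45 else ang-90
        a+=np.radians(off)
    # plane normal fit
    u,sv,vt=np.linalg.svd(P-P.mean(0)); nf=vt[2]*np.sign(vt[2,2])
    ctr=c0+ex*c[0]/1000+ey*c[1]/1000+nn*np.median((P-c0)@nn)
    print(n,len(P),"size",np.round(s,1),"yaw",np.degrees(a).round(1),"topctr",ctr.round(4),"nfit",nf.round(3),"tilt",np.degrees(np.arccos(nf[2])).round(1),"underside",(ctr-.072*nn).round(4))
    # obstacles between z .05-.6 : shelf front edge
    hi=(W[...,2]>.2)&(W[...,2]<.28)&(W[...,0]>.4); 
    hi2=(W[...,2]>.38)&(W[...,2]<.5)&(W[...,0]>.4)
    for nm,mm in(("low",hi),("up",hi2)):
        for y in(-.05,.05,.15,.25,.35,.45):
            mk=mm&(abs(W[...,1]-y)<.02)
            if mk.sum()>3: print(nm,y,np.sort(W[mk][:,0])[:3].round(3),mk.sum(),np.median(W[mk][:,2]).round(3))
    cup=(W[...,2]>.04)&(W[...,2]<.14)&(W[...,1]>.4)&(W[...,0]<.5)&(W[...,0]>.2)&(hsv[...,1]<60)
    cn,l,st,ce=cv2.connectedComponentsWithStats(cup.astype(np.uint8))
    for i in range(1,cn):
        if st[i,4]>40: Q=W[l==i]; print("blob",ce[i].round(),Q.min(0).round(3),Q.max(0).round(3))
E
```

```text
top0 1179 size [250.2  77.6] yaw 33.9 topctr [0.3676 0.384  0.1101] nfit [-0.417 -0.222  0.882] tilt 28.2 underside [0.3972 0.4046 0.0477]
low -0.05 [0.876 0.876 0.877] 583 0.226
low 0.05 [0.818 0.819 0.819] 598 0.226
low 0.15 [0.76  0.76  0.763] 620 0.226
low 0.25 [0.702 0.703 0.704] 642 0.226
low 0.35 [0.645 0.645 0.647] 659 0.226
low 0.45 [0.587 0.587 0.588] 446 0.228
up -0.05 [0.873 0.874 0.874] 266 0.422
up 0.05 [0.806 0.809 0.809] 385 0.422
up 0.15 [0.757 0.758 0.759] 1149 0.423
up 0.25 [0.7 0.7 0.7] 556 0.422
up 0.35 [0.621 0.622 0.622] 2073 0.423
up 0.45 [0.584 0.585 0.585] 515 0.422
blob [ 88. 241.] [0.386 0.549 0.04 ] [0.477 0.648 0.096]
blob [152. 263.] [0.33  0.4   0.053] [0.43  0.463 0.125]
blob [ 64. 293.] [0.222 0.603 0.04 ] [0.359 0.759 0.14 ]
blob [122. 294.] [0.241 0.452 0.04 ] [0.343 0.536 0.096]
side0 1066 size [ 75.9 244.9] yaw 33.2 topctr [0.3672 0.378  0.1112] nfit [-0.435 -0.231  0.87 ] tilt 29.5 underside [0.3974 0.3975 0.0488]
low -0.05 [0.641 0.644 0.646] 764 0.228
low 0.05 [0.688 0.706 0.711] 771 0.227
low 0.15 [0.756 0.757 0.759] 795 0.227
low 0.25 [0.701 0.702 0.703] 833 0.227
low 0.35 [0.643 0.643 0.644] 848 0.227
low 0.45 [0.586 0.586 0.586] 622 0.242
up -0.05 [0.872 0.873 0.873] 432 0.424
up 0.05 [0.807 0.809 0.81 ] 475 0.424
up 0.15 [0.754 0.756 0.756] 784 0.424
up 0.25 [0.696 0.698 0.698] 667 0.424
up 0.35 [0.618 0.62  0.62 ] 1294 0.424
up 0.45 [0.582 0.583 0.584] 798 0.424
blob [ 90. 198.] [0.384 0.546 0.04 ] [0.48  0.647 0.097]
blob [ 45. 240.] [0.228 0.599 0.041] [0.361 0.765 0.14 ]
blob [141. 229.] [0.329 0.4   0.06 ] [0.421 0.462 0.127]
blob [106. 250.] [0.239 0.447 0.04 ] [0.344 0.532 0.099]
```

```bash
python3 - <<'E'
from h import *
for n in("top0","side0"):
    p,d,K,V=load(n); W=world(p,d,K,V); hsv=cv2.cvtColor(p,cv2.COLOR_RGB2HSV)
    seed=dict(top0=(180,258),side0=(170,225))[n]
    c0=W[seed[1],seed[0]]; a=np.radians(24.6)
    for it in range(4):
        nn=np.array([-.5*np.cos(a),-.5*np.sin(a),.866]); ex=np.array([.866*np.cos(a),.866*np.sin(a),.5]); ey=np.array([-np.sin(a),np.cos(a),0])
        m=(abs((W-c0)@nn)<.007)&(abs((W-c0)@ex)<.06)&(abs((W-c0)@ey)<.12)&(hsv[...,1]<60)&(hsv[...,2]>110)
        cn,l=cv2.connectedComponents(cv2.morphologyEx(m.astype(np.uint8),cv2.MORPH_OPEN,np.ones((3,3))),connectivity=4)
        P=W[l==l[seed[1],seed[0]]]
        q=np.stack([(P-c0)@ex,(P-c0)@ey],1)*1000
        c,s,ang=cv2.minAreaRect(q.astype(np.float32)); off=ang if ang<45 else ang-90; a+=np.radians(off)
    u,sv,vt=np.linalg.svd(P-P.mean(0),full_matrices=False); nf=vt[2]*np.sign(vt[2,2])
    b=np.radians(ang) ; ctr=c0+ex*c[0]/1000+ey*c[1]/1000
    print(n,len(P),"size",np.round(s,1),"yaw",np.degrees(a).round(1),off,"topctr",ctr.round(4),"mean",P.mean(0).round(4),"nfit",nf.round(3),"tilt",np.degrees(np.arccos(nf[2])).round(1),"nyaw",np.degrees(np.arctan2(-nf[1],-nf[0])).round(1),"underside",(ctr-.072*nn).round(4))
E
```

```text
top0 1389 size [ 61.  171.7] yaw 24.9 0.0006443063030019403 topctr [0.387  0.3536 0.1086] mean [0.3878 0.3551 0.11  ] nfit [-0.437 -0.206  0.876] tilt 28.9 nyaw 25.3 underside [0.4196 0.3688 0.0462]
side0 1429 size [ 57.8 171.6] yaw 25.3 0.00312243914231658 topctr [0.3854 0.3494 0.1125] mean [0.3862 0.3511 0.1101] nfit [-0.456 -0.215  0.864] tilt 30.3 nyaw 25.3 underside [0.4179 0.3648 0.0502]
```

```bash
cat >> h.py <<'E'
def ori(yaw,tilt):
    a,t=np.radians([yaw,tilt]); c,s=np.cos(a),np.sin(a)
    z=np.array([np.sin(t)*c,np.sin(t)*s,-np.cos(t)]); y=np.array([np.cos(t)*c,np.cos(t)*s,np.sin(t)])
    return R.from_matrix(np.stack([np.cross(y,z),y,z],1))
def plan(p,r,pt,rt,n):
    "n rows straight from (p,r) to (pt,rt): shifts in mm, constant turn; rounded to 1/10 mm, 1/1000 unit"
    w=(r.inv()*rt).as_rotvec()/n; u=np.round(np.degrees(w)/5,3)
    for k in range(n):
        d=np.round(r.inv().apply((pt-p)/(n-k))*1000,1); print(k,d,u)
        p=p+r.apply(d/1000); r=r*R.from_rotvec(np.radians(u*5))
    print("end",p.round(4),"err deg",np.degrees((r.inv()*rt).magnitude()).round(2))
def cur():
    from cell import get_obs
    o=get_obs(); q=np.array(o["orientation"]); return np.array(o["tool_pos"]),R.from_quat(q[[1,2,3,0]]),o
E
python3 - <<'E'
from h import *
p,r,o=cur(); rt=ori(25.1,30); n=-rt.as_matrix()[:,2]; g=np.array([.3865,.352,.1095])-.027*n
print(g, r.as_matrix().round(3))
plan(p,r,g+.08*n,rt,10)
E
```

```text
[0.39872518 0.35772669 0.08611731] [[-0.97   0.243 -0.001]
 [ 0.243  0.97  -0.002]
 [ 0.    -0.002 -1.   ]]
0 [-26.9 -15.5   4.9] [-0.562 -0.265  0.993]
1 [-28.  -13.4   4.9] [-0.562 -0.265  0.993]
2 [-29.  -11.2   4.9] [-0.562 -0.265  0.993]
3 [-29.7  -8.9   5.1] [-0.562 -0.265  0.993]
4 [-30.3  -6.5   5.4] [-0.562 -0.265  0.993]
5 [-30.6  -4.2   5.9] [-0.562 -0.265  0.993]
6 [-30.7  -1.8   6.4] [-0.562 -0.265  0.993]
7 [-30.6   0.5   7.1] [-0.562 -0.265  0.993]
8 [-30.3   2.8   7.9] [-0.562 -0.265  0.993]
9 [-29.8   5.    8.7] [-0.562 -0.265  0.993]
end [0.3625 0.3408 0.1554] err deg 0.02
```

Call:
move_arm(
  commands=[
    {"tx": -27, "ty": -15.5, "tz": 5, "wx": -0.56, "wy": -0.265, "wz": 0.99, "grip": 100},
    {"tx": -28, "ty": -13.5, "tz": 5, "wx": -0.56, "wy": -0.265, "wz": 0.99, "grip": 100},
    {"tx": -29, "ty": -11, "tz": 5, "wx": -0.56, "wy": -0.265, "wz": 0.99, "grip": 100},
    {"tx": -29.5, "ty": -9, "tz": 5, "wx": -0.56, "wy": -0.265, "wz": 0.99, "grip": 100},
    {"tx": -30, "ty": -6.5, "tz": 5.5, "wx": -0.56, "wy": -0.265, "wz": 0.99, "grip": 100},
  ],
)

```text
t: 0.6
tool_pos: [0.2517, 0.4486, 0.1799]
orientation: [0.072, 0.332, 0.934, 0.113]
force: [0.2, 0.7, 0.7]
width: 0.0937
grasp_force: 0.0
```

Call:
move_arm(
  commands=[
    {"tx": -30.5, "ty": -4, "tz": 6, "wx": -0.56, "wy": -0.265, "wz": 0.99, "grip": 100},
    {"tx": -30.5, "ty": -2, "tz": 6.5, "wx": -0.56, "wy": -0.265, "wz": 0.99, "grip": 100},
    {"tx": -30.5, "ty": 0.5, "tz": 7, "wx": -0.56, "wy": -0.265, "wz": 0.99, "grip": 100},
    {"tx": -30.5, "ty": 3, "tz": 8, "wx": -0.56, "wy": -0.265, "wz": 0.99, "grip": 100},
    {"tx": -30, "ty": 5, "tz": 8.5, "wx": -0.57, "wy": -0.265, "wz": 1, "grip": 100},
  ],
)

```text
t: 1.1
tool_pos: [0.3631, 0.3408, 0.1555]
orientation: [0.139, 0.519, 0.814, 0.22]
force: [-0.0, 0.2, -0.7]
width: 0.0943
grasp_force: 0.0
```

```bash
python3 - <<'E'
from h import *
from cell import *
c=camera_params("wrist"); p,d=camera("wrist"); np.savez("w1.npz",p=p,d=d,**c); cv2.imwrite("pics/w1.png",p[...,::-1]); print(c["mtx"])
p,r,o=cur(); rt=ori(25.1,30); n=-rt.as_matrix()[:,2]; g=np.array([.3865,.352,.1095])-.027*n
print(p.round(4),o["force"],o["width"],o["joint_pos"].round(2),(g-p).round(4)); plan(p,r,g+.0*n,rt,5)
E
```

```text
[[297.31863964   0.         254.88185918]
 [  0.         297.31863964 188.47835789]
 [  0.           0.           1.        ]]
[0.3628 0.3376 0.153 ] [-0.62242753 -0.11855612 -1.4754505 ] 0.09422200819947822 [ 0.65 -0.22  2.18 -0.17  0.67  0.33] [ 0.036   0.0201 -0.0668]
0 [ 0.7  0.5 15.7] [-0.002  0.008 -0.012]
1 [ 0.6  0.4 15.7] [-0.002  0.008 -0.012]
2 [ 0.6  0.4 15.7] [-0.002  0.008 -0.012]
3 [ 0.6  0.5 15.7] [-0.002  0.008 -0.012]
4 [ 0.7  0.4 15.6] [-0.002  0.008 -0.012]
end [0.3987 0.3577 0.0861] err deg 0.01
```

View pics/w1.png

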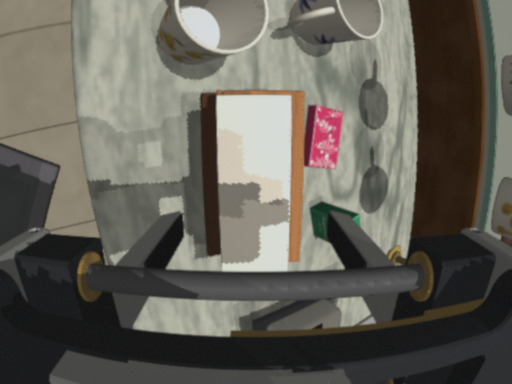

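The wrist view shows the white box top between the fingers: left edge at col 217, right edge at col 293, far edge at row 95, and fingertips at cols 180 and 330. I'll cast these edges onto the plane of the top face.

```bash
python3 - <<'E'
from h import *
from cell import *
z=np.load("w1.npz"); K,V=z["mtx"],z["view"]
rt=ori(25.1,30); M=rt.as_matrix(); n=-M[:,2]; ey=M[:,0]*1; top=np.array([.3865,.352,.1095])
def cast(u,v):
    x,y=(u-K[0,2])/K[0,0],(v-K[1,2])/K[0,0]; t=np.hypot(x,y); d=np.array([np.sin(t)*x/t,np.sin(t)*y/t,np.cos(t)])
    d=V[:3,:3].T@d; c=-V[:3,:3].T@V[:3,3]; P=c+d*((top-c)@n)/(d@n); return M.T@(P-top)*1000
for uv in((217,95),(293,95),(255,95),(217,150),(293,150),(219,230),(291,230)): print(uv,cast(*uv).round(1))
for i in range(3):
    p,r,o=cur(); print(p.round(4),(M.T@(p-top)*1000).round(1)); camera("wrist")
E
```

```text
(217, 95) [ 85.1 -28.7   0. ]
(293, 95) [85.  30.1 -0. ]
(255, 95) [84.6  0.7  0. ]
(217, 150) [ 41.8 -29.3   0. ]
(293, 150) [41.7 30.5 -0. ]
(219, 230) [-25.2 -29.8  -0. ]
(291, 230) [-25.3  30.7   0. ]
[0.3628 0.3376 0.153 ] [ -3.   -2.2 -51.4]
[0.3618 0.3388 0.1533] [ -1.5  -2.3 -51.9]
[0.3621 0.3404 0.1545] [ -0.2  -0.9 -52.5]
```

Call:
move_arm(
  commands=[
    {"tx": 0, "ty": 0, "tz": 16, "grip": 100},
    {"tx": 0, "ty": 0.5, "tz": 16, "grip": 100},
    {"tx": 0, "ty": 0, "tz": 16, "grip": 100},
    {"tx": 0, "ty": 0.5, "tz": 16, "grip": 100},
    {"tx": 0, "ty": 0, "tz": 16, "grip": 100},
  ],
)

```text
invalid input at $.commands[0]: expected keys tx, ty, tz, wx, wy, wz, grip
```

Call:
move_arm(
  commands=[
    {"tx": 0, "grip": 0},
    {"tx": 0, "grip": 0},
    {"tx": 0, "grip": 0},
    {"tx": 0, "grip": 0},
    {"tx": 0, "grip": 0},
  ],
)

```text
invalid input at $.commands[0]: expected keys tx, ty, tz, wx, wy, wz, grip
```

Call:
move_arm(
  commands=[
    {"tx": 0, "grip": 0},
    {"tx": 0, "grip": 0},
    {"tx": 0, "grip": 0},
    {"tx": 0, "grip": 0},
    {"tx": 0, "grip": 0},
  ],
)

```text
invalid input at $.commands[0]: expected keys tx, ty, tz, wx, wy, wz, grip
```

Call:
move_arm(
  commands=[
    {"tx": 0, "ty": 0, "tz": 16, "wx": 0, "wy": 0, "wz": 0, "grip": 100},
    {"tx": 0, "ty": 0.5, "tz": 16, "wx": 0, "wy": 0, "wz": 0, "grip": 100},
    {"tx": 0, "ty": 0, "tz": 16, "wx": 0, "wy": 0, "wz": 0, "grip": 100},
    {"tx": 0, "ty": 0.5, "tz": 16, "wx": 0, "wy": 0, "wz": 0, "grip": 100},
    {"tx": 0, "ty": 0, "tz": 16, "wx": 0, "wy": 0, "wz": 0, "grip": 100},
  ],
)

```text
t: 1.8
tool_pos: [0.4002, 0.3614, 0.0876]
orientation: [0.139, 0.517, 0.816, 0.22]
force: [-0.2, 0.2, 0.1]
width: 0.0941
grasp_force: 0.0
```

Call:
move_arm(
  commands=[
    {"tx": 0, "ty": 0, "tz": 0, "wx": 0, "wy": 0, "wz": 0, "grip": 100},
    {"tx": 0, "ty": 0, "tz": 0, "wx": 0, "wy": 0, "wz": 0, "grip": 0},
    {"tx": 0, "ty": 0, "tz": 0, "wx": 0, "wy": 0, "wz": 0, "grip": 0},
    {"tx": 0, "ty": 0, "tz": 0, "wx": 0, "wy": 0, "wz": 0, "grip": 0},
    {"tx": 0, "ty": 0, "tz": 0, "wx": 0, "wy": 0, "wz": 0, "grip": 0},
  ],
)

```text
t: 2.3
tool_pos: [0.3999, 0.3599, 0.0881]
orientation: [0.139, 0.517, 0.815, 0.22]
force: [0.7, -0.2, 1.0]
width: 0.0655
grasp_force: 0.0
```

Call:
move_arm(
  commands=[
    {"tx": 0, "ty": 0, "tz": 0, "wx": 0, "wy": 0, "wz": 0, "grip": 0},
    {"tx": 0, "ty": 0, "tz": 0, "wx": 0, "wy": 0, "wz": 0, "grip": 0},
    {"tx": 0, "ty": 0, "tz": 0, "wx": 0, "wy": 0, "wz": 0, "grip": 0},
    {"tx": 0, "ty": 0, "tz": 0, "wx": 0, "wy": 0, "wz": 0, "grip": 0},
    {"tx": 0, "ty": 0, "tz": 0, "wx": 0, "wy": 0, "wz": 0, "grip": 0},
  ],
)

```text
t: 2.8
tool_pos: [0.3982, 0.3587, 0.0865]
orientation: [0.138, 0.518, 0.816, 0.218]
force: [-5.5, -1.6, 3.2]
width: 0.0582
grasp_force: 30.0
```

Call:
move_arm(
  commands=[
    {"tx": 0, "ty": 0, "tz": -10, "wx": 0, "wy": 0, "wz": 0, "grip": 0},
    {"tx": 0, "ty": 0, "tz": -20, "wx": 0, "wy": 0, "wz": 0, "grip": 0},
    {"tx": 0, "ty": 0, "tz": -25, "wx": 0, "wy": 0, "wz": 0, "grip": 0},
    {"tx": 0, "ty": 0, "tz": -25, "wx": 0, "wy": 0, "wz": 0, "grip": 0},
    {"tx": 0, "ty": 0, "tz": -20, "wx": 0, "wy": 0, "wz": 0, "grip": 0},
  ],
)

```text
t: 3.3
tool_pos: [0.3529, 0.3371, 0.174]
orientation: [0.138, 0.518, 0.816, 0.218]
force: [0.3, 0.8, -4.5]
width: 0.0584
grasp_force: 30.0
```

```bash
python3 - <<'E'
from h import *
p,r,o=cur(); print(p.round(4),o["force"].round(1),o["width"],o["grasp_force"])
rt=ori(25.1,30); n=-rt.as_matrix()[:,2]; p0=np.array([.3987,.3577,.0861])+.1*n
print(p0)
plan(p0,rt,np.array([.604,.198,.250]),ori(-61.1,0),15)
E
```

```text
[0.3529 0.3371 0.174 ] [ 0.3  0.8 -4.5] 0.058384306830281826 29.990602433681488
[0.35342156 0.33649003 0.17270254]
0 [-15.4  12.3   1.1] [ 0.321 -0.3    1.121]
1 [-14.1  13.8   1.2] [ 0.321 -0.3    1.121]
2 [-12.7  15.1   1.1] [ 0.321 -0.3    1.121]
3 [-11.1  16.3   1. ] [ 0.321 -0.3    1.121]
4 [-9.5 17.3  0.8] [ 0.321 -0.3    1.121]
5 [-7.7 18.2  0.5] [ 0.321 -0.3    1.121]
6 [-5.9 18.9  0.2] [ 0.321 -0.3    1.121]
7 [-4.  19.4 -0.2] [ 0.321 -0.3    1.121]
8 [-2.1 19.6 -0.7] [ 0.321 -0.3    1.121]
9 [-0.2 19.7 -1.2] [ 0.321 -0.3    1.121]
10 [ 1.7 19.6 -1.8] [ 0.321 -0.3    1.121]
11 [ 3.5 19.3 -2.4] [ 0.321 -0.3    1.121]
12 [ 5.3 18.8 -3.1] [ 0.321 -0.3    1.121]
13 [ 7.  18.2 -3.8] [ 0.321 -0.3    1.121]
14 [ 8.7 17.2 -4.5] [ 0.321 -0.3    1.121]
end [0.604 0.198 0.25 ] err deg 0.03
```

```bash
python3 - <<'E'
from h import *
rt=ori(25.1,30); n=-rt.as_matrix()[:,2]; p0=np.array([.3987,.3577,.0861])+.1*n
plan(p0,rt,np.array([.604,.198,.250]),ori(-61.1,0),20)
E
```

```text
0 [-11.6   9.2   0.9] [ 0.241 -0.225  0.841]
1 [-10.9  10.1   0.9] [ 0.241 -0.225  0.841]
2 [-10.1  10.8   0.9] [ 0.241 -0.225  0.841]
3 [-9.2 11.6  0.8] [ 0.241 -0.225  0.841]
4 [-8.3 12.2  0.7] [ 0.241 -0.225  0.841]
5 [-7.4 12.8  0.6] [ 0.241 -0.225  0.841]
6 [-6.4 13.3  0.5] [ 0.241 -0.225  0.841]
7 [-5.4 13.8  0.3] [ 0.241 -0.225  0.841]
8 [-4.4 14.2  0.1] [ 0.241 -0.225  0.841]
9 [-3.4 14.4 -0.1] [ 0.241 -0.225  0.841]
10 [-2.3 14.7 -0.4] [ 0.241 -0.225  0.841]
11 [-1.2 14.8 -0.6] [ 0.241 -0.225  0.841]
12 [-0.2 14.8 -0.9] [ 0.241 -0.225  0.841]
13 [ 0.9 14.7 -1.2] [ 0.241 -0.225  0.841]
14 [ 2.  14.6 -1.6] [ 0.241 -0.225  0.841]
15 [ 3.  14.4 -1.9] [ 0.241 -0.225  0.841]
16 [ 4.  14.1 -2.3] [ 0.241 -0.225  0.841]
17 [ 4.9 13.7 -2.7] [ 0.241 -0.225  0.841]
18 [ 5.9 13.3 -3.1] [ 0.241 -0.225  0.841]
19 [ 6.8 12.7 -3.5] [ 0.241 -0.225  0.841]
end [0.604 0.198 0.25 ] err deg 0.05
```

Call:
move_arm(
  commands=[
    {"tx": -11.5, "ty": 9, "tz": 1, "wx": 0.24, "wy": -0.225, "wz": 0.84, "grip": 0},
    {"tx": -11, "ty": 10, "tz": 1, "wx": 0.24, "wy": -0.225, "wz": 0.84, "grip": 0},
    {"tx": -10, "ty": 11, "tz": 1, "wx": 0.24, "wy": -0.225, "wz": 0.84, "grip": 0},
    {"tx": -9, "ty": 11.5, "tz": 1, "wx": 0.24, "wy": -0.225, "wz": 0.84, "grip": 0},
    {"tx": -8.5, "ty": 12, "tz": 0.5, "wx": 0.24, "wy": -0.225, "wz": 0.84, "grip": 0},
  ],
)

```text
t: 3.8
tool_pos: [0.416, 0.3027, 0.1919]
orientation: [0.108, 0.675, 0.709, 0.171]
force: [-0.1, -0.8, -3.5]
width: 0.0583
grasp_force: 30.0
```

Call:
move_arm(
  commands=[
    {"tx": -7.5, "ty": 13, "tz": 0.5, "wx": 0.24, "wy": -0.225, "wz": 0.84, "grip": 0},
    {"tx": -6.5, "ty": 13.5, "tz": 0.5, "wx": 0.24, "wy": -0.225, "wz": 0.84, "grip": 0},
    {"tx": -5.5, "ty": 14, "tz": 0.5, "wx": 0.24, "wy": -0.225, "wz": 0.84, "grip": 0},
    {"tx": -4.5, "ty": 14, "tz": 0, "wx": 0.24, "wy": -0.225, "wz": 0.84, "grip": 0},
    {"tx": -3.5, "ty": 14.5, "tz": 0, "wx": 0.24, "wy": -0.225, "wz": 0.84, "grip": 0},
  ],
)

```text
t: 4.3
tool_pos: [0.4792, 0.268, 0.2115]
orientation: [0.074, 0.805, 0.576, 0.118]
force: [0.2, 0.9, -4.5]
width: 0.0583
grasp_force: 30.0
```

Call:
move_arm(
  commands=[
    {"tx": -2.5, "ty": 14.5, "tz": -0.5, "wx": 0.24, "wy": -0.225, "wz": 0.84, "grip": 0},
    {"tx": -1, "ty": 15, "tz": -0.5, "wx": 0.24, "wy": -0.225, "wz": 0.84, "grip": 0},
    {"tx": 0, "ty": 15, "tz": -1, "wx": 0.24, "wy": -0.225, "wz": 0.84, "grip": 0},
    {"tx": 1, "ty": 14.5, "tz": -1, "wx": 0.24, "wy": -0.225, "wz": 0.84, "grip": 0},
    {"tx": 2, "ty": 14.5, "tz": -1.5, "wx": 0.24, "wy": -0.225, "wz": 0.84, "grip": 0},
  ],
)

```text
t: 4.8
tool_pos: [0.5423, 0.2341, 0.2308]
orientation: [0.038, 0.904, 0.421, 0.06]
force: [0.2, -0.4, -4.2]
width: 0.0583
grasp_force: 30.0
```

Call:
move_arm(
  commands=[
    {"tx": 3, "ty": 14.5, "tz": -2, "wx": 0.245, "wy": -0.225, "wz": 0.845, "grip": 0},
    {"tx": 4, "ty": 14, "tz": -2, "wx": 0.245, "wy": -0.225, "wz": 0.845, "grip": 0},
    {"tx": 5, "ty": 13.5, "tz": -2.5, "wx": 0.245, "wy": -0.225, "wz": 0.845, "grip": 0},
    {"tx": 6, "ty": 13.5, "tz": -3, "wx": 0.245, "wy": -0.225, "wz": 0.845, "grip": 0},
    {"tx": 7, "ty": 12.5, "tz": -3.5, "wx": 0.245, "wy": -0.225, "wz": 0.845, "grip": 0},
  ],
)

```text
t: 5.3
tool_pos: [0.6055, 0.2, 0.2497]
orientation: [-0.002, 0.969, 0.248, -0.001]
force: [0.1, 1.3, -4.4]
width: 0.0583
grasp_force: 30.0
```

```bash
python3 - <<'E'
from h import *
from cell import *
for n in("side","top","wrist"):
    p,d=camera(n); c=camera_params(n); np.savez(f"{n}1.npz",p=p,d=d,**c); cv2.imwrite(f"pics/{n}1.png",p[...,::-1])
    P,r,o=cur(); M=r.as_matrix(); print(P.round(4),"yaw",np.degrees(np.arctan2(M[1,1],M[0,1])).round(2),M[:,2].round(4),o["force"].round(1),o["joint_pos"].round(2))
E
```

```text
[0.6088 0.1979 0.2503] yaw -61.5 [ 0.0015  0.0016 -1.    ] [ 3.1  0.1 -2.8] [0.18 0.31 1.32 0.   1.51 1.25]
[0.6076 0.1987 0.25  ] yaw -61.23 [ 0.0013  0.0019 -1.    ] [ 1.4  0.7 -3.8] [0.18 0.31 1.32 0.   1.51 1.25]
[0.6061 0.1996 0.2496] yaw -61.1 [-3.0e-04  2.3e-03 -1.0e+00] [ 0.5  0.2 -4.6] [0.18 0.31 1.32 0.   1.51 1.25]
```

View pics/side1.png

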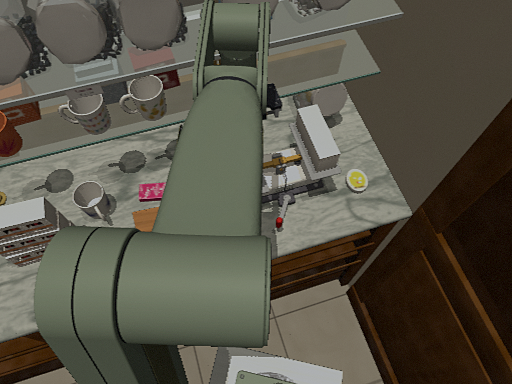

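View pics/wrist1.png

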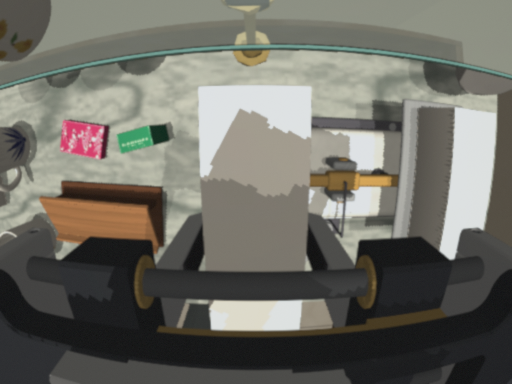

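The side view shows the arm holding the box over the balance, with the knob still at (279,222). In the wrist view the box top has its far edge at row 87 and sides at about col 199 to 311, and the reference box at right is undisturbed.

```bash
cat >> h.py <<'E'
def fcast(u,v,K,V,o,n):
    x,y=(u-K[0,2])/K[0,0],(v-K[1,2])/K[0,0]; t=np.hypot(x,y); d=np.array([np.sin(t)*x/t,np.sin(t)*y/t,np.cos(t)])
    d=V[:3,:3].T@d; c=-V[:3,:3].T@V[:3,3]; return c+d*((o-c)@n)/(d@n)
E
python3 - <<'E'
from h import *
p,d,K,V=load("wrist1"); hsv=cv2.cvtColor(p,cv2.COLOR_RGB2HSV)
g=cv2.cvtColor(p,cv2.COLOR_RGB2GRAY).astype(int)
T=np.array([.604,.198,.250]); r=ori(-61.1,0); top=T+[0,0,.027]; e=np.array([0,0,1.])
for v in (100,130,160,190):
    gr=np.abs(np.diff(cv2.GaussianBlur(p,(3,3),0).astype(int),axis=1)).sum(2)[v]
    l=185+np.argmax(gr[185:222])+.5; rr=290+np.argmax(gr[290:325])+.5
    print(v,l,rr,[(r.inv().apply(fcast(u,v,K,V,top,e)-T)*1000).round(1) for u in(l,rr)])
for u in (215,255,295):
    gr=np.abs(np.diff(p.astype(int),axis=0)).sum(2)[:,u]; v=75+np.argmax(gr[75:100])+.5
    print(u,v,(r.inv().apply(fcast(u,v,K,V,top,e)-T)*1000).round(1))
m=d[87:200,200:310]; 
W=np.array([fcast(255,120,K,V,top,e)]); print(W, d[120,255],d[190,255], (V[:3,:3]@W[0]+V[:3,3])[2])
E
```

```text
100 198.5 310.5 [array([ 79.5, -28.3, -27. ]), array([ 79.5,  28.8, -27. ])]
130 198.5 310.5 [array([ 64. , -28.5, -27. ]), array([ 64.,  29., -27.])]
160 199.5 324.5 [array([ 48.4, -28.4, -27. ]), array([ 48.5,  36.9, -27. ])]
190 200.5 308.5 [array([ 32.3, -28.5, -27. ]), array([ 32.3,  28.9, -27. ])]
215 85.5 [ 86.7 -19.8 -27. ]
255 84.5 [ 86.9   0.5 -27. ]
295 85.5 [ 86.7  20.8 -27. ]
[[0.66443045 0.2307821  0.277     ]] 0.14777057 0.15714534 0.147730614221745
```

Call:
move_arm(
  commands=[
    {"tx": 0, "ty": 0, "tz": 12, "wx": 0, "wy": 0, "wz": 0, "grip": 0},
    {"tx": 0, "ty": 0, "tz": 15, "wx": 0, "wy": 0, "wz": 0, "grip": 0},
    {"tx": 0, "ty": 0, "tz": 15, "wx": 0, "wy": 0, "wz": 0, "grip": 0},
    {"tx": 0, "ty": 0, "tz": 13, "wx": 0, "wy": 0, "wz": 0, "grip": 0},
    {"tx": 0, "ty": 0, "tz": 5, "wx": 0, "wy": 0, "wz": 0, "grip": 0},
  ],
)

```text
t: 5.95
tool_pos: [0.6036, 0.2004, 0.1868]
orientation: [-0.001, 0.968, 0.25, -0.002]
force: [0.3, 0.8, -5.2]
width: 0.0583
grasp_force: 30.0
```

```bash
python3 - <<'E'
from h import *
from cell import *
A=[];Y=[]
for i in range(8):
    p,d=camera("wrist"); P,r,o=cur(); M=r.as_matrix(); A.append(P); Y.append(np.degrees(np.arctan2(M[1,1],M[0,1])))
c=camera_params("wrist"); np.savez("wrist2.npz",p=p,d=d,**c); cv2.imwrite("pics/wrist2.png",p[...,::-1])
A=np.array(A); print(A.round(4)); print(A.mean(0).round(4),A.std(0).round(4),np.mean(Y),o["force"])
e=np.array([.604,.198,0])-A.mean(0); print("tool-frame miss mm",(ori(-61.1,0).inv().apply(e)*1000).round(1))
E
```

```text
[[0.6038 0.2004 0.1869]
 [0.6046 0.2005 0.1883]
 [0.6054 0.2006 0.1896]
 [0.6061 0.2007 0.1906]
 [0.6064 0.2007 0.1911]
 [0.6066 0.2007 0.1914]
 [0.6065 0.2007 0.1914]
 [0.6065 0.2006 0.1913]]
[0.6057 0.2006 0.1901] [0.001  0.0001 0.0016] -61.066824739076 [ 0.01804453 -0.3833022  -3.96847422]
tool-frame miss mm [ -2.8   1.4 190.1]
```

View pics/wrist2.png

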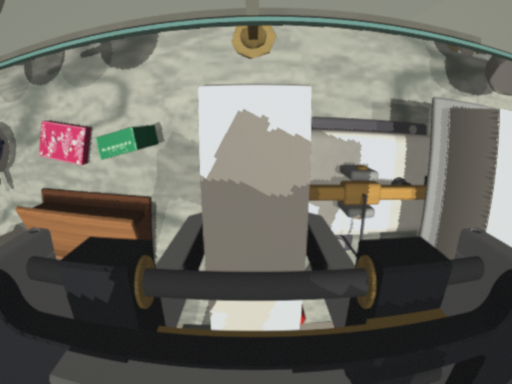

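Call:
move_arm(
  commands=[
    {"tx": -1.5, "ty": 0.5, "tz": 4, "wx": 0, "wy": 0, "wz": 0, "grip": 0},
    {"tx": -2, "ty": 0.5, "tz": 4, "wx": 0, "wy": 0, "wz": 0, "grip": 0},
    {"tx": 0, "ty": 0, "tz": 4, "wx": 0, "wy": 0, "wz": 0, "grip": 0},
    {"tx": 0, "ty": 0, "tz": 2, "wx": 0, "wy": 0, "wz": 0, "grip": 0},
    {"tx": 0, "ty": 0, "tz": 0, "wx": 0, "wy": 0, "wz": 0, "grip": 0},
  ],
)

```text
t: 6.85
tool_pos: [0.6027, 0.1979, 0.1754]
orientation: [-0.001, 0.968, 0.25, -0.0]
force: [-0.3, 1.0, -4.3]
width: 0.0585
grasp_force: 30.0
```

```bash
python3 - <<'E'
from h import *
from cell import *
p,d,K,V=load("wrist2"); T=np.array([.604,.198,.125]); r=ori(-61.1,0)
print("right pan corner, expect 100,165:",(r.inv().apply(fcast(435,99,K,V,T,np.array([0,0,1.]))-T)*1000).round(1))
for i in range(6):
    camera("wrist"); P,r,o=cur(); print(P.round(4),o["force"].round(1))
E
```

```text
right pan corner, expect 100,165: [ 97.2 166.7   0. ]
[0.603  0.198  0.1758] [ 0.8 -0.7 -4.7]
[0.6032 0.198  0.1761] [ 0.4  0.1 -4.1]
[0.6034 0.198  0.1763] [-0.3  0.8 -4.4]
[0.6034 0.198  0.1764] [-0.6  0.7 -3.1]
[0.6034 0.1981 0.1765] [-0.7 -0.2 -4.1]
[0.6034 0.1981 0.1765] [ 0.5  0.7 -3.6]
```

Call:
move_arm(
  commands=[
    {"tx": -1, "ty": 0, "tz": 2, "wx": 0, "wy": 0, "wz": 0, "grip": 0},
    {"tx": 0, "ty": 0, "tz": 2, "wx": 0, "wy": 0, "wz": 0, "grip": 0},
    {"tx": 0, "ty": 0, "tz": 1, "wx": 0, "wy": 0, "wz": 0, "grip": 0},
    {"tx": 0, "ty": 0, "tz": 1, "wx": 0, "wy": 0, "wz": 0, "grip": 0},
    {"tx": 0, "ty": 0, "tz": 0, "wx": 0, "wy": 0, "wz": 0, "grip": 0},
  ],
)

```text
t: 7.65
tool_pos: [0.6022, 0.1975, 0.1707]
orientation: [-0.001, 0.968, 0.25, 0.0]
force: [-2.0, -0.3, -1.2]
width: 0.0584
grasp_force: 30.0
```

```bash
python3 - <<'E'
from h import *
from cell import *
for i in range(5):
    camera("wrist"); P,r,o=cur(); print(P.round(4),o["force"].round(1),o["ft_torque"].round(2))
E
```

```text
[0.6022 0.1975 0.1707] [-1.8 -0.9 -0.1] [-0.13  0.55 -0.05]
[0.6022 0.1975 0.1706] [-1.5  0.2 -1.2] [-0.11  0.61 -0.08]
[0.6022 0.1976 0.1706] [-1.8 -0.2 -0.4] [-0.11  0.62 -0.06]
[0.6022 0.1975 0.1706] [-2.4 -0.4  0.6] [-0.14  0.66 -0.02]
[0.6022 0.1975 0.1706] [-2.2 -0.9 -0.2] [-0.08  0.65 -0.07]
```

Call:
move_arm(
  commands=[
    {"tx": 0, "ty": 0, "tz": 0.5, "wx": 0, "wy": 0, "wz": 0, "grip": 66},
    {"tx": 0, "ty": 0, "tz": 0, "wx": 0, "wy": 0, "wz": 0, "grip": 75},
    {"tx": 0, "ty": 0, "tz": 0, "wx": 0, "wy": 0, "wz": 0, "grip": 85},
    {"tx": 0, "ty": 0, "tz": 0, "wx": 0, "wy": 0, "wz": 0, "grip": 90},
    {"tx": 0, "ty": 0, "tz": 0, "wx": 0, "wy": 0, "wz": 0, "grip": 90},
  ],
)

```text
t: 8.4
tool_pos: [0.6026, 0.1975, 0.1699]
orientation: [-0.001, 0.968, 0.25, 0.001]
force: [0.1, -0.1, -0.4]
width: 0.0845
grasp_force: 0.0
```

Call:
move_arm(
  commands=[
    {"tx": 0, "ty": 0, "tz": -5, "wx": 0, "wy": 0, "wz": 0, "grip": 90},
    {"tx": 0, "ty": 0, "tz": -15, "wx": 0, "wy": 0, "wz": 0, "grip": 90},
    {"tx": 0, "ty": 0, "tz": -25, "wx": 0, "wy": 0, "wz": 0, "grip": 90},
    {"tx": 0, "ty": 0, "tz": -25, "wx": 0, "wy": 0, "wz": 0, "grip": 90},
    {"tx": 0, "ty": 0, "tz": -25, "wx": 0, "wy": 0, "wz": 0, "grip": 90},
  ],
)

```text
t: 8.9
tool_pos: [0.6026, 0.1974, 0.2673]
orientation: [-0.001, 0.968, 0.25, 0.001]
force: [1.1, -0.2, 0.1]
width: 0.0846
grasp_force: 0.0
```

```bash
python3 - <<'E'
from h import *
from cell import *
for i in range(6): p,d=camera("wrist")
c=camera_params("wrist"); np.savez("wrist3.npz",p=p,d=d,**c); cv2.imwrite("pics/wrist3.png",p[...,::-1])
P,r,o=cur(); print(P.round(4),o["force"].round(1),o["width"])
E
```

```text
[0.6014 0.1971 0.2632] [ 0.2 -0.4  0.2] 0.08441723584539257
```

View pics/wrist3.png

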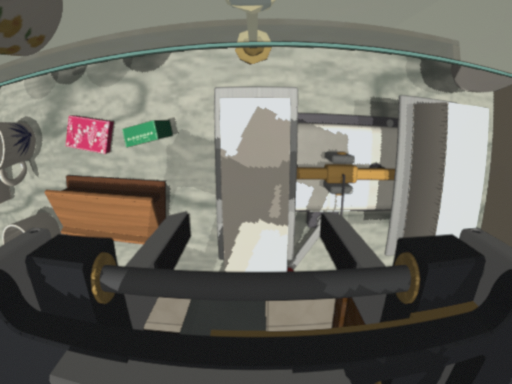

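The wrist view shows the box standing on the left pan. Pan far corners are at (215,87) and (298,87), box-top far corners at about (220,97) and (293,97).

```bash
python3 - <<'E'
from h import *
from cell import *
p,d,K,V=load("wrist3"); e=np.array([0,0,1.]); r=ori(-61.1,0); T=np.array([.604,.198,0])
print("col profile"); 
for v in(110,150,190): print(v,cv2.cvtColor(p,cv2.COLOR_RGB2GRAY)[v,210:230],cv2.cvtColor(p,cv2.COLOR_RGB2GRAY)[v,286:302])
print(cv2.cvtColor(p,cv2.COLOR_RGB2GRAY)[82:104,230],cv2.cvtColor(p,cv2.COLOR_RGB2GRAY)[82:104,285])
f=lambda u,v,z:(r.inv().apply(fcast(u,v,K,V,np.array([0,0,z]),e)-T)*1000).round(1)[:2]
print("pan",f(215,87,.125),f(298,87,.125),f(215,180,.125),f(297,180,.125)); print("box",f(220,97,.197),f(293,97,.197),f(221,180,.197),f(292,180,.197))
W=world  # depth-based side/top check of box
p,r2,o=cur(); P0=np.array([.5775,.0645,.045])
E
```

```text
col profile
110 [166 168 167 155 145 162 181 186 184 183 204 218 221 221 221 221 221 221
 221 220] [221 221 221 217 202 187 185 185 185 184 169 155 167 172 172 171]
150 [158 155 153 148 129  93  82  84  85  89 114 144 156 159 172 187 204 218
 221 221] [153 152 154 152 123 107 104 104 103 105 107 130 157 162 164 163]
190 [155 153 153 153 147 126  92  80  81  83  88 104 116 118 116 117 117 116
 117 116] [116 118 115  98  85  82  83  84  84 115 180 216 221 221 222 221]
[173 181 187 181 163 156 175 186 188 188 189 188 189 188 186 190 213 220
 221 221 221 221] [175 171 168 162 151 154 173 186 188 188 189 189 188 188 187 191 213 220
 221 221 221 221]
pan [ 98.5 -42.4] [98.7 45.5] [ -2.4 -43.8] [-2.3 46.1]
box [ 82.3 -28.5] [82.4 31.2] [ 12.8 -28.6] [12.8 31.5]
```

```bash
python3 - <<'E'
from h import *
from cell import *
c=camera_params("wrist")["view"]; P,r,o=cur(); C=-c[:3,:3].T@c[:3,3]; print("cam in tool mm",(r.inv().apply(C-P)*1000).round(1),P.round(4))
yaw=28.9; piv=np.array([.5765,.063]); 
def kn(q): a=np.radians(yaw+180-34.4)+q; return piv+.095*np.array([np.cos(a),np.sin(a)])
t=ori(-61.1,0)
for q in np.arange(0,1.21,.12): print(round(q,2),kn(q).round(4),(t.inv().apply(np.r_[kn(q)-kn(0),0])*1000).round(1))
plan(P,t,np.r_[kn(0),.2632],t,5)
E
```

```text
cam in tool mm [  66.9    0.8 -179.1] [0.6014 0.1971 0.2632]
0.0 [0.4819 0.0721] [0. 0. 0.]
0.12 [0.4815 0.0607] [-5.9  9.8  0. ]
0.24 [0.4825 0.0494] [-10.5  20.2   0. ]
0.36 [0.4848 0.0382] [-13.9  31.1   0. ]
0.48 [0.4884 0.0274] [-15.9  42.3   0. ]
0.6 [0.4933 0.0171] [-16.6  53.6   0. ]
0.72 [0.4994 0.0075] [-15.9  65.    0. ]
0.84 [ 0.5066 -0.0013] [-13.9  76.2   0. ]
0.96 [ 0.5148 -0.0092] [-10.5  87.1   0. ]
1.08 [ 0.5239 -0.0161] [-5.9 97.5  0. ]
1.2 [ 0.5337 -0.0218] [ -0.  107.3   0. ]
0 [-33.   10.3  -0. ] [0. 0. 0.]
1 [-33.   10.4  -0. ] [0. 0. 0.]
2 [-33.   10.3  -0. ] [0. 0. 0.]
3 [-33.   10.4  -0. ] [0. 0. 0.]
4 [-33.   10.3  -0. ] [0. 0. 0.]
end [0.482  0.0721 0.2632] err deg 0.0
```

Call:
move_arm(
  commands=[
    {"tx": -33, "ty": 10, "tz": 0, "wx": 0, "wy": 0, "wz": 0, "grip": 70},
    {"tx": -33, "ty": 10.5, "tz": 0, "wx": 0, "wy": 0, "wz": 0, "grip": 50},
    {"tx": -33, "ty": 10.5, "tz": 0, "wx": 0, "wy": 0, "wz": 0, "grip": 45},
    {"tx": -33, "ty": 10.5, "tz": 0, "wx": 0, "wy": 0, "wz": 0, "grip": 45},
    {"tx": -33, "ty": 10, "tz": 0, "wx": 0, "wy": 0, "wz": 0, "grip": 45},
  ],
)

```text
t: 9.7
tool_pos: [0.4806, 0.0716, 0.2623]
orientation: [-0.002, 0.968, 0.25, -0.001]
force: [0.5, 0.2, 0.2]
width: 0.0478
grasp_force: 0.0
```

Call:
move_arm(
  commands=[
    {"tx": 0, "ty": 0, "tz": 15, "wx": 0, "wy": 0, "wz": 0, "grip": 45},
    {"tx": 0, "ty": 0, "tz": 35, "wx": 0, "wy": 0, "wz": 0, "grip": 45},
    {"tx": 0, "ty": 0, "tz": 40, "wx": 0, "wy": 0, "wz": 0, "grip": 45},
    {"tx": 0, "ty": 0, "tz": 35, "wx": 0, "wy": 0, "wz": 0, "grip": 45},
    {"tx": 0, "ty": 0, "tz": 15, "wx": 0, "wy": 0, "wz": 0, "grip": 45},
  ],
)

```text
t: 10.2
tool_pos: [0.4781, 0.0728, 0.1188]
orientation: [-0.003, 0.968, 0.25, -0.004]
force: [-0.1, 0.2, -0.0]
width: 0.0424
grasp_force: 0.0
```

```bash
python3 - <<'E'
from h import *
from cell import *
for i in range(6): p,d=camera("wrist")
c=camera_params("wrist"); np.savez("wrist4.npz",p=p,d=d,**c)
p2,d2=camera("side"); p3,_=camera("top")
cv2.imwrite("pics/w4.png",np.hstack([cv2.resize(p[120:,60:460],(400,264)),cv2.resize(p2[130:260,200:397],(400,264),interpolation=cv2.INTER_CUBIC)])[...,::-1])
P,r,o=cur(); print(P.round(4),o["force"].round(1),o["width"],"to knob",(ori(-61.1,0).inv().apply(np.array([.4819,.0721,.05])-P)*1000).round(1))
E
```

```text
[0.484  0.0727 0.1258] [-0.5 -0.4 -0.4] 0.04217487853731116 to knob [-2.1 -0.5 75.8]
```

View pics/w4.png

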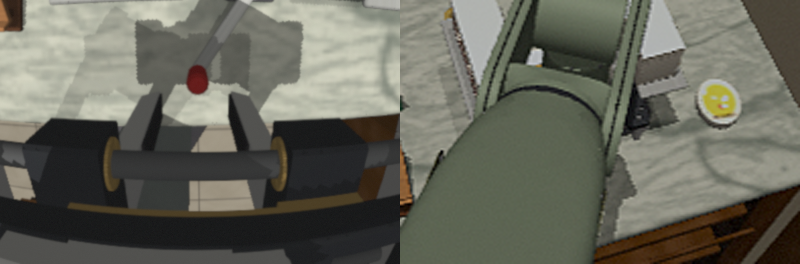

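The knob sits centred between the fingertips in the wrist view, at about px (257,197). The side view is blocked by the arm.

```bash
python3 - <<'E'
from h import *
from cell import *
p,d,K,V=load("wrist4"); hsv=cv2.cvtColor(p,cv2.COLOR_RGB2HSV); red=((hsv[...,0]<6)|(hsv[...,0]>174))&(hsv[...,1]>150)&(hsv[...,2]>50); red[:160]=0;red[240:]=0;red[:,:220]=0;red[:,290:]=0
ys,xs=np.nonzero(red); print(xs.min(),xs.max(),ys.min(),ys.max(),len(xs))
e=np.array([0,0,1.]); k=(xs.min()+xs.max())/2
P,r,o=cur(); t=ori(-61.1,0)
# camera looks from +x: lowest row = far side of the top edge (z=.077)
for v,z in((ys.max()+.5,.077),(ys.min()-.5,.039)): print(v,(Q:=fcast(k,v,K,V,np.array([0,0,z]),e)).round(4),(t.inv().apply(Q-P)*1000).round(1))
E
```

```text
247 266 186 212 425
212.5 [0.4784 0.0675 0.077 ] [-7.5  1.9 48.8]
185.5 [0.4904 0.0739 0.039 ] [ 6.2  2.  86.8]
```

Call:
move_arm(
  commands=[
    {"tx": -1, "ty": 1, "tz": 15, "wx": 0, "wy": 0, "wz": 0, "grip": 45},
    {"tx": 0, "ty": 0, "tz": 20, "wx": 0, "wy": 0, "wz": 0, "grip": 45},
    {"tx": 0, "ty": 0, "tz": 20, "wx": 0, "wy": 0, "wz": 0, "grip": 45},
    {"tx": 0, "ty": 0, "tz": 12, "wx": 0, "wy": 0, "wz": 0, "grip": 45},
    {"tx": 0, "ty": 0, "tz": 6, "wx": 0, "wy": 0, "wz": 0, "grip": 45},
  ],
)

```text
t: 11.1
tool_pos: [0.4822, 0.0716, 0.0509]
orientation: [-0.001, 0.968, 0.25, 0.0]
force: [0.0, 0.1, 0.3]
width: 0.0421
grasp_force: 0.0
```

Call:
move_arm(
  commands=[
    {"tx": 0, "ty": 0, "tz": 0, "wx": 0, "wy": 0, "wz": 0, "grip": 30},
    {"tx": 0, "ty": 0, "tz": 0, "wx": 0, "wy": 0, "wz": 0, "grip": 30},
    {"tx": 0, "ty": 0, "tz": 0, "wx": 0, "wy": 0, "wz": 0, "grip": 30},
    {"tx": 0, "ty": 0, "tz": 0, "wx": 0, "wy": 0, "wz": 0, "grip": 30},
    {"tx": 0, "ty": 0, "tz": 0, "wx": 0, "wy": 0, "wz": 0, "grip": 30},
  ],
)

```text
t: 11.6
tool_pos: [0.4829, 0.0716, 0.0519]
orientation: [-0.001, 0.968, 0.25, 0.001]
force: [0.0, -0.8, -0.6]
width: 0.0278
grasp_force: 0.0
```

Call:
move_arm(
  commands=[
    {"tx": -6, "ty": 10, "tz": 0, "wx": 0, "wy": 0, "wz": 0, "grip": 30},
    {"tx": -4.5, "ty": 10.5, "tz": 0, "wx": 0, "wy": 0, "wz": 0, "grip": 30},
    {"tx": -3.5, "ty": 11, "tz": 0, "wx": 0, "wy": 0, "wz": 0, "grip": 30},
    {"tx": -2, "ty": 11, "tz": 0, "wx": 0, "wy": 0, "wz": 0, "grip": 30},
    {"tx": -0.5, "ty": 11, "tz": 0, "wx": 0, "wy": 0, "wz": 0, "grip": 30},
  ],
)

```text
t: 12.1
tool_pos: [0.4931, 0.0155, 0.0506]
orientation: [-0.001, 0.968, 0.249, -0.001]
force: [-2.9, 2.1, -0.1]
width: 0.0282
grasp_force: 1.4
```

```bash
cat > k.py <<'E'
from h import *
from cell import *
import sys
c=camera_params("wrist"); p,d=camera("wrist"); K,V=c["mtx"],c["view"]
hsv=cv2.cvtColor(p,cv2.COLOR_RGB2HSV); red=((hsv[...,0]<6)|(hsv[...,0]>174))&(hsv[...,1]>150)&(hsv[...,2]>50); red[:150]=0;red[290:]=0;red[:,:200]=0;red[:,310:]=0
ys,xs=np.nonzero(red); P,r,o=cur(); print(P.round(4),o["force"].round(1),o["width"].round(4),len(xs))
if len(xs):
    k=(xs.min()+xs.max())/2; Q=fcast(k,np.median(ys),K,V,np.array([0,0,.058]),np.array([0,0,1.])); 
    piv=np.array([.5765,.063]); v=Q[:2]-piv; a=(np.arctan2(v[1],v[0])-np.radians(28.9+180-34.4))%(2*np.pi)
    print(xs.min(),xs.max(),ys.min(),ys.max(),"knob",Q.round(4),"tool",(r.inv().apply(Q-P)*1000).round(1),"R",np.hypot(*v).round(4),"lever",round(a,3))
    y2=V@np.array([.604,.198,.125,1])
np.savez(sys.argv[1]+".npz",p=p,d=d,**c); cv2.imwrite(f"pics/{sys.argv[1]}.png",p[...,::-1])
E
python3 k.py k1
```

```text
Traceback (most recent call last):
  File "k.py", line 6, in <module>
    ys,xs=np.nonzero(red); P,r,o=cur(); print(P.round(4),o["force"].round(1),o["width"].round(4),len(xs))
                                                                             ^^^^^^^^^^^^^^^^
AttributeError: 'float' object has no attribute 'round'
```

Force about 3.6 N, in the pushing direction, as expected for the lever. Continuing.

Call:
move_arm(
  commands=[
    {"tx": 0.5, "ty": 11.5, "tz": 0, "wx": 0, "wy": 0, "wz": 0, "grip": 30},
    {"tx": 2, "ty": 11, "tz": 0, "wx": 0, "wy": 0, "wz": 0, "grip": 30},
    {"tx": 3.5, "ty": 11, "tz": 0, "wx": 0, "wy": 0, "wz": 0, "grip": 30},
    {"tx": 4.5, "ty": 10.5, "tz": 0, "wx": 0, "wy": 0, "wz": 0, "grip": 30},
    {"tx": 6, "ty": 10, "tz": 0, "wx": 0, "wy": 0, "wz": 0, "grip": 30},
  ],
)

```text
t: 12.65
tool_pos: [0.5355, -0.0233, 0.0512]
orientation: [-0.001, 0.968, 0.25, 0.001]
force: [-2.6, 1.5, -0.0]
width: 0.0283
grasp_force: 1.1
```

Call:
move_arm(
  commands=[
    {"tx": 1, "ty": 1.5, "tz": 0, "wx": 0, "wy": 0, "wz": 0, "grip": 30},
    {"tx": 1, "ty": 1.5, "tz": 0, "wx": 0, "wy": 0, "wz": 0, "grip": 30},
    {"tx": 0, "ty": 1, "tz": 0, "wx": 0, "wy": 0, "wz": 0, "grip": 30},
    {"tx": 0, "ty": 0, "tz": 0, "wx": 0, "wy": 0, "wz": 0, "grip": 30},
    {"tx": 0, "ty": 0, "tz": 0, "wx": 0, "wy": 0, "wz": 0, "grip": 30},
  ],
)

```text
t: 13.15
tool_pos: [0.5387, -0.0247, 0.0515]
orientation: [-0.001, 0.968, 0.25, 0.001]
force: [0.3, 2.7, 0.1]
width: 0.0285
grasp_force: 0.8
```

```bash
sed -i 's/o\["width"\].round(4)/round(o["width"],4)/' k.py; python3 k.py k2
```

```text
[ 0.5386 -0.0247  0.0515] [0.4 1.3 0.4] 0.0282 1033
231 261 210 252 knob [ 0.5344 -0.0217  0.058 ] tool [-2.2 -4.8 -6.5] R 0.0946 lever 1.205
```

Call:
move_arm(
  commands=[
    {"tx": 0.5, "ty": 1, "tz": 0, "wx": 0, "wy": 0, "wz": 0, "grip": 30},
    {"tx": 0.5, "ty": 1, "tz": 0, "wx": 0, "wy": 0, "wz": 0, "grip": 30},
    {"tx": 0, "ty": 0, "tz": 0, "wx": 0, "wy": 0, "wz": 0, "grip": 30},
    {"tx": 0, "ty": 0, "tz": 0, "wx": 0, "wy": 0, "wz": 0, "grip": 30},
    {"tx": 0, "ty": 0, "tz": 0, "wx": 0, "wy": 0, "wz": 0, "grip": 30},
  ],
)

```text
t: 13.7
tool_pos: [0.5387, -0.0249, 0.0512]
orientation: [-0.003, 0.968, 0.25, -0.001]
force: [-2.8, 5.4, 4.6]
width: 0.0283
grasp_force: 3.2
```

```bash
python3 k.py k3
```

```text
[ 0.5387 -0.0249  0.0512] [-3.4  4.6  5.6] 0.0281 1033
231 260 209 252 knob [ 0.5343 -0.0216  0.058 ] tool [-2.2 -5.1 -6.8] R 0.0945 lever 1.204
```

Call:
move_arm(
  commands=[
    {"tx": -1, "ty": -2, "tz": 0, "wx": 0, "wy": 0, "wz": 0, "grip": 30},
    {"tx": 0, "ty": -1.5, "tz": 0, "wx": 0, "wy": 0, "wz": 0, "grip": 30},
    {"tx": 0, "ty": 0, "tz": 0, "wx": 0, "wy": 0, "wz": 0, "grip": 30},
    {"tx": 0, "ty": 0, "tz": 0, "wx": 0, "wy": 0, "wz": 0, "grip": 30},
    {"tx": 0, "ty": 0, "tz": 0, "wx": 0, "wy": 0, "wz": 0, "grip": 30},
  ],
)

```text
t: 14.25
tool_pos: [0.5376, -0.0241, 0.0512]
orientation: [-0.001, 0.968, 0.25, 0.001]
force: [0.3, -0.5, -0.0]
width: 0.0281
grasp_force: 0.0
```

Call:
move_arm(
  commands=[
    {"tx": 0, "ty": 0, "tz": 0, "wx": 0, "wy": 0, "wz": 0, "grip": 30},
    {"tx": 0, "ty": 0, "tz": 0, "wx": 0, "wy": 0, "wz": 0, "grip": 30},
    {"tx": 0, "ty": 0, "tz": 0, "wx": 0, "wy": 0, "wz": 0, "grip": 30},
    {"tx": 0, "ty": 0, "tz": 0, "wx": 0, "wy": 0, "wz": 0, "grip": 30},
    {"tx": 0, "ty": 0, "tz": 0, "wx": 0, "wy": 0, "wz": 0, "grip": 30},
  ],
)

```text
t: 14.75
tool_pos: [0.5374, -0.0237, 0.0512]
orientation: [-0.001, 0.968, 0.25, 0.0]
force: [-0.1, -0.4, -0.7]
width: 0.0282
grasp_force: 0.0
```

Call:
move_arm(
  commands=[
    {"tx": 0, "ty": 0, "tz": 0, "wx": 0, "wy": 0, "wz": 0, "grip": 30},
    {"tx": 0, "ty": 0, "tz": 0, "wx": 0, "wy": 0, "wz": 0, "grip": 30},
    {"tx": 0, "ty": 0, "tz": 0, "wx": 0, "wy": 0, "wz": 0, "grip": 30},
    {"tx": 0, "ty": 0, "tz": 0, "wx": 0, "wy": 0, "wz": 0, "grip": 30},
    {"tx": 0, "ty": 0, "tz": 0, "wx": 0, "wy": 0, "wz": 0, "grip": 30},
  ],
)

```text
t: 15.25
tool_pos: [0.5374, -0.0237, 0.0512]
orientation: [-0.001, 0.968, 0.25, 0.0]
force: [0.3, 0.4, 0.8]
width: 0.028
grasp_force: 0.0
```

```bash
cat > lv.py <<'E'
from h import *
from cell import *
import sys
def tops(cam):
    p,d=camera(cam); c=camera_params(cam); np.savez(f"{sys.argv[1]}_{cam}.npz",p=p,d=d,**c); cv2.imwrite(f"pics/{sys.argv[1]}_{cam}.png",p[...,::-1])
    W=world(p,d,c["mtx"],c["view"]); A=ori(-61.1,0).as_matrix(); B=(W-[.603,.1975,0])@A   # pan x, toward right pan
    out=[]
    for y0 in(0,.21):
        m=(abs(B[...,0])<.07)&(abs(B[...,1]-y0)<.022)&(W[...,2]>.16)&(W[...,2]<.22); out+= [np.median(W[m][:,2]).round(4) if m.sum() else None,int(m.sum())]
    return out
print(tops("side"),tops("top")); print(get_obs()["t"],get_obs()["force"].round(1))
E
python3 lv.py a; for i in 1 2; do python3 k.py k4; done
```

```text
[np.float64(0.1978), 746, np.float64(0.1982), 197] [np.float64(0.1969), 967, np.float64(0.1966), 910]
15.35 [-0.1  0.3  0.6]
[ 0.5374 -0.0238  0.0512] [ 0.1  0.9 -0.4] 0.0283 1008
235 263 209 251 knob [ 0.5347 -0.022   0.058 ] tool [-1.5 -2.9 -6.8] R 0.0947 lever 1.21
[ 0.5374 -0.0237  0.0512] [ 0.6 -0.4 -0.4] 0.0281 1006
235 263 209 251 knob [ 0.5347 -0.022   0.058 ] tool [-1.5 -2.9 -6.8] R 0.0947 lever 1.21
```

View pics/k4.png

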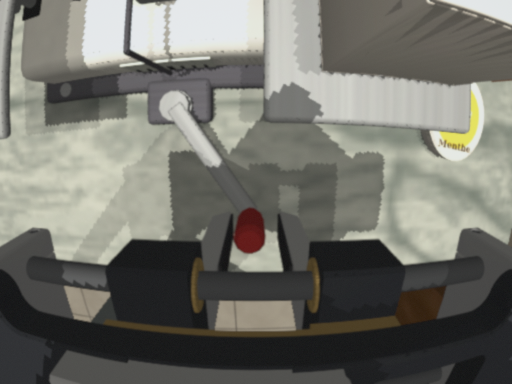

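Both box tops are level (0.1969 and 0.1966 m), the lever is on its right stop at 1.2 rad, and the fingers are clear of the knob. I'll let the beam hang a little longer.

Call:
move_arm(
  commands=[
    {"tx": 0, "ty": 0, "tz": 0, "wx": 0, "wy": 0, "wz": 0, "grip": 30},
    {"tx": 0, "ty": 0, "tz": 0, "wx": 0, "wy": 0, "wz": 0, "grip": 30},
    {"tx": 0, "ty": 0, "tz": 0, "wx": 0, "wy": 0, "wz": 0, "grip": 30},
    {"tx": 0, "ty": 0, "tz": 0, "wx": 0, "wy": 0, "wz": 0, "grip": 30},
    {"tx": 0, "ty": 0, "tz": 0, "wx": 0, "wy": 0, "wz": 0, "grip": 30},
  ],
)

```text
t: 15.95
tool_pos: [0.5374, -0.0237, 0.0512]
orientation: [-0.001, 0.968, 0.25, 0.0]
force: [-0.7, 0.9, 0.1]
width: 0.0283
grasp_force: 0.0
```

Call:
move_arm(
  commands=[
    {"tx": 0, "ty": 0, "tz": 0, "wx": 0, "wy": 0, "wz": 0, "grip": 30},
    {"tx": 0, "ty": 0, "tz": 0, "wx": 0, "wy": 0, "wz": 0, "grip": 30},
    {"tx": 0, "ty": 0, "tz": 0, "wx": 0, "wy": 0, "wz": 0, "grip": 30},
    {"tx": 0, "ty": 0, "tz": 0, "wx": 0, "wy": 0, "wz": 0, "grip": 30},
    {"tx": 0, "ty": 0, "tz": 0, "wx": 0, "wy": 0, "wz": 0, "grip": 30},
  ],
)

```text
t: 16.45
tool_pos: [0.5374, -0.0237, 0.0512]
orientation: [-0.001, 0.968, 0.25, 0.0]
force: [-0.3, -0.4, 0.3]
width: 0.028
grasp_force: 0.0
```

Call:
move_arm(
  commands=[
    {"tx": 0, "ty": 0, "tz": 0, "wx": 0, "wy": 0, "wz": 0, "grip": 30},
    {"tx": 0, "ty": 0, "tz": 0, "wx": 0, "wy": 0, "wz": 0, "grip": 30},
    {"tx": 0, "ty": 0, "tz": 0, "wx": 0, "wy": 0, "wz": 0, "grip": 30},
    {"tx": 0, "ty": 0, "tz": 0, "wx": 0, "wy": 0, "wz": 0, "grip": 30},
    {"tx": 0, "ty": 0, "tz": 0, "wx": 0, "wy": 0, "wz": 0, "grip": 30},
  ],
)

```text
t: 16.95
tool_pos: [0.5374, -0.0237, 0.0512]
orientation: [-0.001, 0.968, 0.25, 0.0]
force: [-0.2, -0.9, 0.8]
width: 0.0286
grasp_force: 0.0
```

Call:
move_arm(
  commands=[
    {"tx": 0, "ty": 0, "tz": 0, "wx": 0, "wy": 0, "wz": 0, "grip": 30},
    {"tx": 0, "ty": 0, "tz": 0, "wx": 0, "wy": 0, "wz": 0, "grip": 30},
    {"tx": 0, "ty": 0, "tz": 0, "wx": 0, "wy": 0, "wz": 0, "grip": 30},
    {"tx": 0, "ty": 0, "tz": 0, "wx": 0, "wy": 0, "wz": 0, "grip": 30},
    {"tx": 0, "ty": 0, "tz": 0, "wx": 0, "wy": 0, "wz": 0, "grip": 30},
  ],
)

```text
t: 17.45
tool_pos: [0.5374, -0.0237, 0.0511]
orientation: [-0.001, 0.968, 0.25, 0.0]
force: [-0.2, 0.3, -0.4]
width: 0.0282
grasp_force: 0.0
```

```bash
python3 lv.py b; python3 - <<'E'
import numpy as np
for c in("top","side"):
    a,b=[np.load(f"{n}_{c}.npz")["p"].astype(int) for n in "ab"]; print(c,"changed px",(abs(a-b).max(2)>25).sum())
E
```

```text
[np.float64(0.1977), 750, np.float64(0.198), 196] [np.float64(0.1967), 967, np.float64(0.1967), 914]
17.55 [1.6 0.9 0.2]
top changed px 0
side changed px 2
```

The beam has been still and level for over 2 s. Now I'll swing the lever back.

Call:
move_arm(
  commands=[
    {"tx": -3, "ty": -7, "tz": 0, "wx": 0, "wy": 0, "wz": 0, "grip": 30},
    {"tx": -6, "ty": -10, "tz": 0, "wx": 0, "wy": 0, "wz": 0, "grip": 30},
    {"tx": -4.5, "ty": -10.5, "tz": 0, "wx": 0, "wy": 0, "wz": 0, "grip": 30},
    {"tx": -3.5, "ty": -11, "tz": 0, "wx": 0, "wy": 0, "wz": 0, "grip": 30},
    {"tx": -2, "ty": -11, "tz": 0, "wx": 0, "wy": 0, "wz": 0, "grip": 30},
  ],
)

```text
t: 18.05
tool_pos: [0.4953, 0.0101, 0.0512]
orientation: [-0.0, 0.968, 0.25, -0.0]
force: [-0.3, -3.5, 0.5]
width: 0.0282
grasp_force: 1.6
```

Call:
move_arm(
  commands=[
    {"tx": -0.5, "ty": -11, "tz": 0, "wx": 0, "wy": 0, "wz": 0, "grip": 30},
    {"tx": 0.5, "ty": -11.5, "tz": 0, "wx": 0, "wy": 0, "wz": 0, "grip": 30},
    {"tx": 2, "ty": -11, "tz": 0, "wx": 0, "wy": 0, "wz": 0, "grip": 30},
    {"tx": 3.5, "ty": -11, "tz": 0, "wx": 0, "wy": 0, "wz": 0, "grip": 30},
    {"tx": 4.5, "ty": -10.5, "tz": 0, "wx": 0, "wy": 0, "wz": 0, "grip": 30},
  ],
)

```text
t: 18.55
tool_pos: [0.4787, 0.0646, 0.0513]
orientation: [-0.001, 0.968, 0.25, 0.0]
force: [-0.8, -3.0, -0.4]
width: 0.0284
grasp_force: 1.2
```

Call:
move_arm(
  commands=[
    {"tx": 3, "ty": -5, "tz": 0, "wx": 0, "wy": 0, "wz": 0, "grip": 30},
    {"tx": 3, "ty": -5, "tz": 0, "wx": 0, "wy": 0, "wz": 0, "grip": 30},
    {"tx": 0.5, "ty": -1, "tz": 0, "wx": 0, "wy": 0, "wz": 0, "grip": 30},
    {"tx": 0, "ty": 0, "tz": 0, "wx": 0, "wy": 0, "wz": 0, "grip": 30},
    {"tx": 0, "ty": 0, "tz": 0, "wx": 0, "wy": 0, "wz": 0, "grip": 30},
  ],
)

```text
t: 19.05
tool_pos: [0.4796, 0.0762, 0.0514]
orientation: [-0.001, 0.968, 0.249, 0.001]
force: [0.3, -1.7, -1.2]
width: 0.028
grasp_force: 0.9
```

```bash
python3 k.py k5
```

```text
[0.4796 0.0762 0.0514] [ 1.  -1.6 -0.1] 0.0283 1014
249 279 205 248 knob [0.483  0.0708 0.058 ] tool [ 0.4  6.4 -6.6] R 0.0938 lever 0.013
```

Call:
move_arm(
  commands=[
    {"tx": 0.5, "ty": -1, "tz": 0, "wx": 0, "wy": 0, "wz": 0, "grip": 30},
    {"tx": 0.5, "ty": -1, "tz": 0, "wx": 0, "wy": 0, "wz": 0, "grip": 30},
    {"tx": 0, "ty": -1, "tz": 0, "wx": 0, "wy": 0, "wz": 0, "grip": 30},
    {"tx": 0, "ty": 0, "tz": 0, "wx": 0, "wy": 0, "wz": 0, "grip": 30},
    {"tx": 0, "ty": 0, "tz": 0, "wx": 0, "wy": 0, "wz": 0, "grip": 30},
  ],
)

```text
t: 19.6
tool_pos: [0.4795, 0.0765, 0.0514]
orientation: [0.001, 0.968, 0.25, 0.0]
force: [1.0, -10.9, -1.9]
width: 0.0285
grasp_force: 4.9
```

```bash
python3 k.py k6
```

```text
[0.4795 0.0765 0.0513] [  1.8 -10.7  -2.3] 0.0283 1022
249 279 205 248 knob [0.483  0.0711 0.058 ] tool [ 0.4  6.4 -6.6] R 0.0939 lever 0.009
```

The lever is on its left stop: force rose to 11 N with no further motion. I'll back off, open the fingers and lift away.

Call:
move_arm(
  commands=[
    {"tx": 0, "ty": 3, "tz": 0, "wx": 0, "wy": 0, "wz": 0, "grip": 35},
    {"tx": 0, "ty": 4, "tz": 0, "wx": 0, "wy": 0, "wz": 0, "grip": 45},
    {"tx": 0, "ty": 1.5, "tz": 0, "wx": 0, "wy": 0, "wz": 0, "grip": 45},
    {"tx": 0, "ty": 0, "tz": 0, "wx": 0, "wy": 0, "wz": 0, "grip": 45},
    {"tx": 0, "ty": 0, "tz": 0, "wx": 0, "wy": 0, "wz": 0, "grip": 45},
  ],
)

```text
t: 20.15
tool_pos: [0.4829, 0.0721, 0.0514]
orientation: [-0.001, 0.968, 0.25, 0.001]
force: [0.1, 0.9, 0.1]
width: 0.0425
grasp_force: 0.0
```

Call:
move_arm(
  commands=[
    {"tx": 0, "ty": 0, "tz": -10, "wx": 0, "wy": 0, "wz": 0, "grip": 45},
    {"tx": 0, "ty": 0, "tz": -25, "wx": 0, "wy": 0, "wz": 0, "grip": 45},
    {"tx": 0, "ty": 0, "tz": -35, "wx": 0, "wy": 0, "wz": 0, "grip": 45},
    {"tx": 0, "ty": 0, "tz": -40, "wx": 0, "wy": 0, "wz": 0, "grip": 45},
    {"tx": -10, "ty": 0, "tz": -40, "wx": 0, "wy": 0, "wz": 0, "grip": 45},
  ],
)

```text
t: 20.65
tool_pos: [0.4743, 0.067, 0.2036]
orientation: [-0.001, 0.968, 0.25, 0.001]
force: [0.6, 0.4, -0.6]
width: 0.0421
grasp_force: 0.0
```

Call:
move_arm(
  commands=[
    {"tx": -20, "ty": 0, "tz": -20, "wx": 0, "wy": 0, "wz": 0, "grip": 45},
    {"tx": -20, "ty": 0, "tz": -10, "wx": 0, "wy": 0, "wz": 0, "grip": 45},
    {"tx": 0, "ty": 0, "tz": 0, "wx": 0, "wy": 0, "wz": 0, "grip": 45},
    {"tx": 0, "ty": 0, "tz": 0, "wx": 0, "wy": 0, "wz": 0, "grip": 45},
    {"tx": 0, "ty": 0, "tz": 0, "wx": 0, "wy": 0, "wz": 0, "grip": 45},
  ],
)

```text
t: 21.15
tool_pos: [0.439, 0.0476, 0.2306]
orientation: [-0.001, 0.968, 0.25, 0.0]
force: [1.0, -1.1, 0.3]
width: 0.0418
grasp_force: 0.0
```

```bash
python3 k.py k7; python3 lv.py c
```

```text
[0.439  0.0476 0.2304] [-1.1 -0.2  0.6] 0.0423 0
[np.float64(0.1979), 559, np.float64(0.1982), 25] [np.float64(0.1967), 971, np.float64(0.1967), 911]
21.3 [ 0.5  0.2 -0.5]
```

View pics/k7.png

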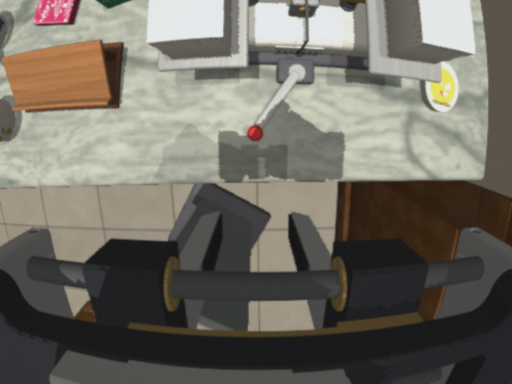

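The wrist view shows the lever back at the left with the knob at (255,133), both boxes standing on level pans, the tin in place and the gripper clear.

```bash
python3 -c "
from cell import *
print(hand_in())"
```

```text
the job is handed in; nothing more can be done
None
```

The pink-band box stands lined up on the left pan, about 2 mm off centre. The beam hung free, level and still for over 2 s, the lever is back on its left stop, and the job was handed in at about 21 s.

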